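# Load the sensor cartridge, lock it and gauge its seat

## Robot

A 6-joint arm with a two-finger parallel gripper is mounted at the origin on the work surface. World frame = base frame: x ahead of the robot, y to its left, z up, the work surface at z = 0. Lengths are in m, angles in rad, forces in N, time in s.
With the tool pointing down it reaches from about 0.3 to 0.775 m from the base axis. Payload 14.6 kg.
Tool frame: the origin (TCP) lies on the centre line of the jaws, within the pads' length; the fingertips stand 25 mm ahead of it and the grasp point (between the pads) lies 6 mm ahead of it (ctrl.tip_reach is the distance from the TCP to the fingertips, in m); z points along the fingers, y is the line along which they close (so a half turn about z gives the same grasp; the last joint's range is limited). The gripper opens to 94 mm and grips with 3 to 60 N. Pads are 16 mm wide; open, the fingers measure 119 mm over their backs; the gripper's body (75 mm by 177 mm) begins 78 mm behind the grasp point.
Start: joints at [1.259, 0.3, 1.521, -0, 1.321, -0.067], TCP at [0.133, 0.534, 0.23] pointing down, gripper open.
Joint ranges: [-3.03, 3.03], [-0.79, 2.21], [0.23, 2.52], [-1.04, 4.18], [0, 3.07], [-2.55, 2.55]. Speed limits (rad/s): [2.22, 2.22, 2.57, 3.14, 3.14, 3.14].

## Interface

Orientations are given as [roll, pitch, yaw] about the fixed x, y, z axes, in that order (R = Rz(yaw) Ry(pitch) Rx(roll)).
In Python, from station import ctrl gives the robot as it stands. The module is installed in compiled form; this text tells all that it offers.
- The arm moves only by the tool apply_moves, never from a script. Its argument "deltas" is a list of rows, each a list of 7 numbers: the closure in counts, from 0 (fully open) to 255 (shut), then the shift along the world's x, y, z in cm, then the turn, a rotation vector about the world's x, y, z in rad. In form: [[jaw, tx, ty, tz, ax, ay, az], ...]. A call has 1 to 10 rows; each row shifts and turns the commanded pose from where the row before left it; what a row does not reach is not made up. A row lasts 1/10 s, in which the tool goes at most 50 mm and 8.59 degrees, less where a joint would pass 70% of its speed; a pose out of reach is approached as far as the arm can. A call with a gripper value outside its range is refused whole. The fingers move at their own pace and stop on an object; "grip_force" is the grip in N (left out, the last holds). Time passes only in rows, so rows that do not move let the fingers close. It gives the time, the measured TCP pose, the force, the opening and the grip force at its end, in the units of the state.
- ctrl.get_obs(): the state, without advancing time (a new reading comes with each control period).
- ctrl.camera(name): name is "scene" or "top"; returns a dict with "img" (384x512x3 uint8, red, green, blue), "K" (3x3 intrinsics, pixels), "pose" (4x4, takes a point from camera to world coordinates). Camera axes: x right, y up, looking along -z (the intrinsics and any distortion apply to the point x, -y, -z); pixel columns grow to the right and rows downward; lengths in m; the calibration is good to about 2 mm. A picture is of the moment at which its call begins. There is no depth.
- ctrl.hand_in(): hands the job in; it is judged then, once.
The state is a dict: "time_s": time; "qpos": joint angles; "joint_vel": joint speeds; "tau": joint torques, N m; "ee_pos": TCP position; "eef_rot": TCP orientation; "force": force on the tool from outside, world axes, zero at the start; "moment": the same for the moment, N m; "grip_width": finger opening in m; "grip_force": force on a finger pad.
Only numpy, scipy, OpenCV 4.12 (cv2) and the standard library are available. Lean on these libraries where they do the work, as an engineer would, in place of code of your own. Each camera call takes 0.05 s, during which the arm holds its last target. There are 200 camera calls.

## Task

Drop the sensor cartridge fully home into the dock's pocket and swing the locking lever shut over it. Then check the seat: take the gauge rod from its stand, push it down the dock's slanted guide tube until its collar stops on the rim, draw it out again, and finish still holding the rod level in the gripper, its tip over the white reading tile a few centimetres up and touching nothing. Leave the bottles, jar, box and beaker standing where they are.

Things in the scene. Friction and masses are not known exactly. Their poses are not given: they have to be found in the camera images.
- cartridge_center (a point): Centre of the loose sensor cartridge: upright white plastic block 30 (x) x 40 (y) x 60 (z) mm, about 70 g, with a clear band and a thin grey line round it, standing on the bench at the right, its centre 30 mm above its underside. It goes into the pocket upright with its 30 mm side along the dock's x; either way round is right.
- pocket_floor (a point): Centre of the floor of the rectangular pocket in the front block of the dock, axes those of the dock. Pocket 34 (x) x 44 (y) mm wide, 20 mm deep (mouth 20 mm above this point, edges chamfered 2 mm). The front block is 90 (x) x 130 (y) mm, centred on the pocket, its top level with the mouth, 50 mm above the bench; the seated cartridge stands 40 mm proud.
- dock: The fixed white dock, 220 (x) x 130 (y) mm, origin at the centre of its underside on the bench. Its x axis runs from the pocket block (at -x, towards the robot) to the low rear deck (20 mm high) over which the guide tube slants; the pocket's centre is at x -55 mm, y 0. Turns with the starts.
- lever (a joint): The dock's steel locking lever on an upright pivot, rad: 0 = shut (arm lies across the top of the pocket, pointing to the dock's -y, 3 mm over a seated cartridge), grows as the arm swings counter-clockwise seen from above, to 2.3; at pi/2 it points to the dock's +x. Starts open, 1.65 to 2.1. Light friction (0.04 N m), stays where it is left. Pivot post (radius 9 mm) at dock x -55 mm, y +56 mm. The arm is 14 mm wide, from 93 to 101 mm above the bench.
- lever_knob (a point): Point on the axis of the upright round knob at the lever's end, 11 mm below the knob's top; 80 mm from the pivot axis. Knob: plastic, 14 mm across, 34 mm tall, standing on the arm, from 101 to 135 mm above the bench (this point: 124 mm). It can be pinched from above or pushed sideways.
- guide_tube: The dock's steel guide tube, origin at the centre of its mouth rim (85 mm along the dock's x from the dock's origin, 98 mm above the bench). Its z axis points out of the mouth along the tube axis: away from the robot (dock +x) and up, 35 degrees above level; the rod goes in along -z. Bore 14 mm across, opening over the last 16 mm into a funnel of 24 mm; rim 32 mm outside; tube 93 mm long, open at the lower end. The fixed dock carries it.
- gauge_grip (a point): Centre of the flat-sided black handle of the gauge rod (80 g), on the rod's axis. Handle 90 mm along x, 14 mm wide (y), 16 mm high (z). The rod's tip lies along -x of this frame. At the start it lies level on its stand, axis 50 mm above the bench, tip roughly towards the robot; the fingers have clear room on both sides of this point. Lift straight up to free it.
- gauge_tip (a point): End of the steel rod, 143 mm from gauge_grip along -x, same axes. Rod 8 mm across with a tapered end, dark rings near the tip.
- gauge_collar (a point): Front (tip-side) face of the steel collar, 34 mm across and 8 mm thick, 90 mm behind the tip and 53 mm before gauge_grip. It stops on the guide tube's rim, so the tip is then 90 mm inside.
- gauge: The whole loose gauge rod, origin at gauge_grip.
- gauge_stand: Fixed grey stand of the gauge rod, origin on the bench below gauge_grip, same direction as the rod at the start. Plate 210 x 60 x 8 mm; notched posts under the rod 100 mm towards the tip (notch walls to 58 mm above the bench) and under the handle 38 mm the other way (to 54 mm).
- tile_top (a point): Centre of the top of the fixed white reading tile, 100 x 100 mm, 8 mm thick, with a dark cross marked on it, at the left of the bench.
- tile: The reading tile, origin at the centre of its underside.
- jar: Bystander: white lidded jar, 42 mm across, 62 mm tall, origin at its underside.
- slide_box: Bystander: low grey box, 36 x 50 x 34 mm, origin at its underside.
- reagent_bottle: Bystander: amber bottle, 52 mm across, 120 mm tall, origin at its underside.
- dropper_bottle: Bystander: small white bottle, 32 mm across, 60 mm tall, origin at its underside.
- beaker: Bystander: glass beaker, 60 mm across, 75 mm tall, origin at its underside.
Mind the look-alikes: they are no part of the job. Leave any pink look-alike of the gauge alone. Leave any turquoise look-alike of the part that bears cartridge_center alone.

How it is judged:
On the way, in this order (a step that is already met when the one before it is completed fails the run):
1. the cartridge sits fully home, upright in the pocket (x of cartridge_center in the frame of pocket_floor between -0.006 and 0.006 m and y of cartridge_center in the frame of pocket_floor between -0.006 and 0.006 m and z of cartridge_center in the frame of pocket_floor between 0.025 and 0.034 m and angle between cartridge_center's own z axis and vertical below 0.08 rad), for 0.2 s.
2. the lever is swung shut over the seated cartridge (all of step 1 and value of joint lever below 0.1 rad), for 0.2 s.
3. the gauge rod is in the guide tube down to its collar, held by the fingers (all of step 2 and z of gauge_tip in the frame of guide_tube below -0.086 m and x of gauge_tip in the frame of guide_tube between -0.008 and 0.008 m and y of gauge_tip in the frame of guide_tube between -0.008 and 0.008 m and contact force between the fingers and gauge above 1 N), for 0.1 s.
At the end, for the whole second after the job is handed in: Cartridge seated upright (6 mm), centre 25-34 mm above the pocket floor; lever within 0.1 rad of shut; gauge rod held still by the fingers, level within 9 degrees, tip inside the tile's outline 25-150 mm above it, rod touching neither tile, dock, stand nor bystanders (all of step 2 and x of gauge_tip in the frame of tile_top between -0.05 and 0.05 m and y of gauge_tip in the frame of tile_top between -0.05 and 0.05 m and z of gauge_tip in the frame of tile_top between 0.025 and 0.15 m and angle between gauge_tip's own x axis and vertical between 1.41 and 1.73 rad and height (world z) of gauge_grip above 0.03 m and contact force between the fingers and gauge above 2 N and linear speed of gauge below 0.03 m/s and angular speed of gauge below 0.2 rad/s and contact force between gauge and tile below 0.1 N and contact force between gauge and dock below 0.1 N and contact force between gauge and gauge_stand below 0.1 N and contact force between gauge and jar below 0.1 N and contact force between gauge and slide_box below 0.1 N and contact force between gauge and reagent_bottle below 0.1 N and contact force between gauge and dropper_bottle below 0.1 N and contact force between gauge and beaker below 0.1 N); the arm keeps its last pose, push and grip.
It fails at once if a bystander (jar, box, bottle or beaker) is pushed more than 30 mm or tipped over (distance of any of jar, slide_box, reagent_bottle, dropper_bottle, beaker from where it was at the start of the episode above 0.03 m or angle between any of jar, slide_box, reagent_bottle, dropper_bottle, beaker's own z axis and vertical above 0.5 rad).
It also fails if it takes over 72 s, if anything falls off the work surface, if the arm or the gripper's body presses on something with over 40 N, if the wrist force passes 120 N, or if a joint passes its speed limit or range.

## Working session

There is one attempt and no reset: what is moved stays moved. The work goes in short steps, Python scripts to look and compute and a tool call to move; the robot and the scene stay as the last step left them, time stands still between calls to the robot, and variables do not carry over. Pictures are saved under pics/ and viewed, at most 10 in all, crops included, and the job is handed in when it is done.

Besides the shell and the picture viewer there is one more tool, called after "Emit:" as name([rows], argument=value, ...), one row to a line, values as JSON. apply_moves: Moves the arm, as the interface text tells. Its arguments: {"type":"object","properties":{"deltas":{"type":"array"},"grip_force":{"type":"number"}},"required":["deltas"]}

```bash
mkdir -p pics; cat > h.py <<'E'
import numpy as np, cv2
from station import ctrl
def cam(n):
    c=ctrl.camera(n); return c['img'],np.array(c['K']),np.array(c['pose'])
def ray(K,P,u,v):
    d=np.linalg.inv(K)@np.array([u,v,1.]); d=np.array([d[0],-d[1],-d[2]])
    return P[:3,3],P[:3,:3]@d
def onz(K,P,u,v,z):
    o,d=ray(K,P,u,v); return o+d*(z-o[2])/d[2]
def proj(K,P,X):
    c=P[:3,:3].T@(np.array(X)-P[:3,3]); p=K@np.array([c[0],-c[1],-c[2]]); return p[:2]/p[2]
def save(n,im,box=None,s=1):
    if box: im=im[box[1]:box[3],box[0]:box[2]]
    im=cv2.resize(im,None,fx=s,fy=s,interpolation=cv2.INTER_CUBIC)
    cv2.imwrite('pics/'+n,im[:,:,::-1])
E
python3 - <<'E'
from h import *
for n in('scene','top'):
    i,K,P=cam(n); save(n+'0.png',i,s=1.55); np.savez(n+'0.npz',i=i,K=K,P=P); print(n,K.round(1).tolist(),P.round(3).tolist())
print(ctrl.get_obs())
E
```

```text
scene [[436.6, 0.0, 258.9], [0.0, 436.6, 191.2], [0.0, 0.0, 1.0]] [[0.406, -0.653, 0.639, 1.3], [0.914, 0.274, -0.3, -0.271], [0.021, 0.706, 0.708, 0.998], [0.0, 0.0, 0.0, 1.0]]
top [[476.7, 0.0, 255.8], [0.0, 476.7, 195.9], [0.0, 0.0, 1.0]] [[-0.011, 0.986, -0.165, 0.28], [-1.0, -0.011, 0.001, 0.092], [-0.001, 0.165, 0.986, 1.441], [0.0, 0.0, 0.0, 1.0]]
{'time_s': 0.1, 'qpos': array([ 1.25940395e+00,  3.00442185e-01,  1.52152709e+00, -1.13444873e-05,
        1.32071190e+00, -6.66255909e-02]), 'joint_vel': array([-0.00168538, -0.00176965, -0.00205811, -0.00148987, -0.00186121,
        0.00055451]), 'tau': array([ 2.34990846e-03, -5.32638574e+01, -3.53289521e+01,  7.10352184e-02,
        2.34638614e-02, -8.40316216e-05]), 'ee_pos': array([0.13323427, 0.53339555, 0.22992502]), 'eef_rot': array([-3.14050581e+00, -6.15058150e-05,  2.89682865e+00]), 'force': array([-0.09624121,  0.48336955,  0.12484678]), 'moment': array([ 0.01116917,  0.00242343, -0.01721029]), 'grip_force': 0.0, 'grip_width': 0.09410666908588344}
```

View pics/scene0.png

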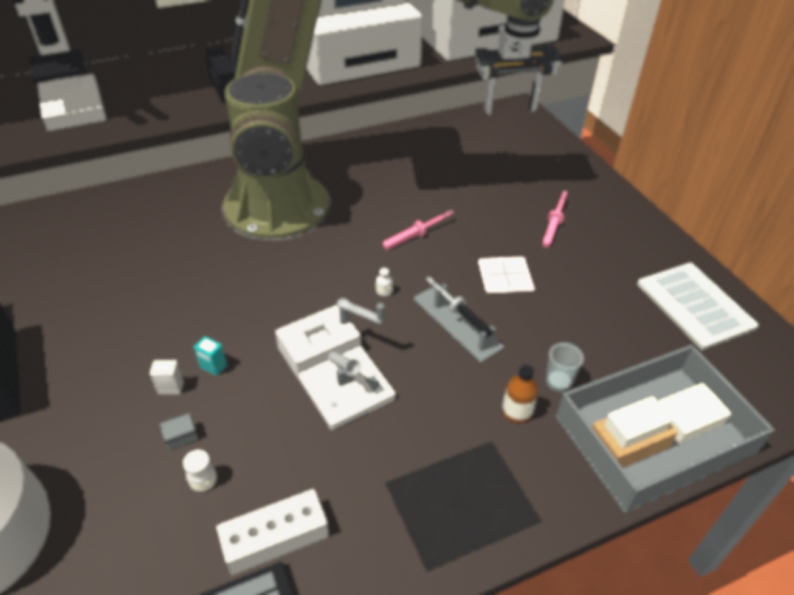

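View pics/top0.png

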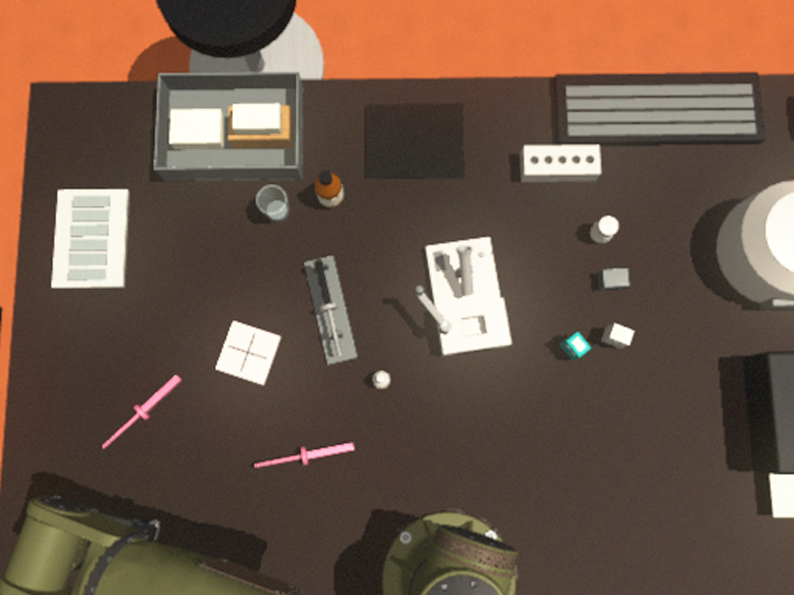

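The scene view shows the white cartridge at (166,377), with the turquoise look-alike beside it at (210,355). The black-handled gauge is on its stand at (460,312), with pink look-alikes at (418,230) and (556,218). In the top view, the cartridge is at (619,335), turquoise at (577,345), the dock around (467,295), the gauge at (327,310) and the tile at (249,352). The white block and the black/steel rod fit the description. I'll confirm both in a crop.

```bash
python3 - <<'E'
from h import *
d=np.load('top0.npz');i=d['i'];K=d['K'];P=d['P']
save('crop1.png',i,(190,140,420,260),3.4)
hsv=cv2.cvtColor(i,cv2.COLOR_RGB2HSV)
m=((hsv[...,2]>170)&(hsv[...,1]<60)).astype(np.uint8)
n,l,s,c=cv2.connectedComponentsWithStats(m)
for k in range(1,n):
    if s[k,4]>60 and 130<c[k][0]<430 and 120<c[k][1]<260:
        r=cv2.minAreaRect(np.argwhere(l==k)[:,::-1].astype(np.float32)); b=cv2.boxPoints(r)
        print(s[k].tolist(),c[k].round(1),np.round(r[0],1),np.round(r[1],1),b.round(1).tolist())
E
```

```text
[386, 139, 13, 16, 140] [392.2 145.5] [392.  145.5] [12.  13.4] [[383.0, 146.0], [392.5, 136.5], [401.0, 145.0], [391.5, 154.5]]
[270, 153, 60, 76, 2811] [301.7 192.2] [297.3 190.9] [71.8 53.9] [[264.79998779296875, 159.89999389648438], [318.0, 151.0], [329.79998779296875, 221.89999389648438], [276.6000061035156, 230.6999969482422]]
[390, 174, 16, 11, 148] [397.2 178.8] [397.2 178.8] [ 9.9 14.8] [[389.3999938964844, 174.5], [404.1000061035156, 173.1999969482422], [405.0, 183.0], [390.29998779296875, 184.3000030517578]]
[212, 200, 9, 30, 66] [215.6 213.8] [215.8 214.5] [30.   2.5] [[211.39999389648438, 200.10000610351562], [213.8000030517578, 199.60000610351562], [220.1999969482422, 229.0], [217.8000030517578, 229.5]]
[139, 207, 42, 42, 1124] [159.7 227.3] [159.6 227.2] [33.5 33.5] [[138.39999389648438, 237.8000030517578], [149.0, 206.0], [180.8000030517578, 216.60000610351562], [170.1999969482422, 248.39999389648438]]
[393, 209, 16, 14, 149] [400.8 215.4] [400.9 215.3] [14.1 10.4] [[392.3999938964844, 217.60000610351562], [396.20001220703125, 207.89999389648438], [409.29998779296875, 213.10000610351562], [405.5, 222.8000030517578]]
[242, 239, 10, 11, 77] [246.4 244.4] [246.7 244. ] [10.2  8.6] [[241.8000030517578, 239.5], [250.3000030517578, 238.5], [251.60000610351562, 248.60000610351562], [243.10000610351562, 249.60000610351562]]
```

View pics/crop1.png

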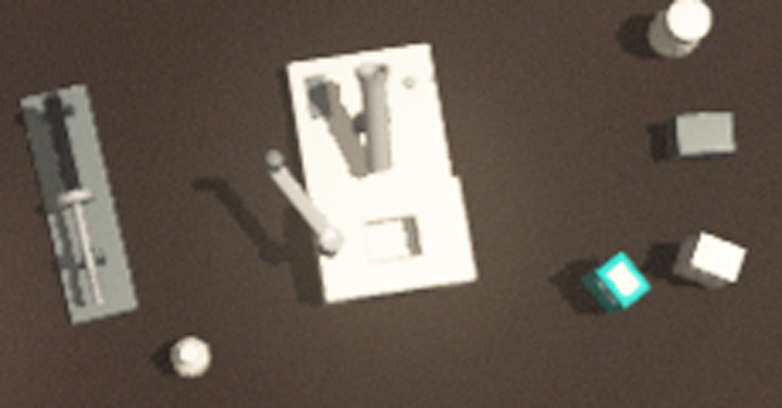

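The crop confirms the white cartridge at crop (710,260), the turquoise decoy at (617,282), and the gauge on its stand at (70,195). Next I'll average some frames for a sharper look at the dock.

```bash
python3 - <<'E'
from h import *
A={}
for n in('top','scene'):
    f=[cam(n) for _ in range(6)]; i=np.mean([x[0].astype(float) for x in f],0); A[n]=i.clip(0,255).astype(np.uint8); np.savez(n+'_avg.npz',i=i,K=f[0][1],P=f[0][2])
def cr(i,b,s,g):
    c=cv2.resize(i[b[1]:b[3],b[0]:b[2]],None,fx=s,fy=s,interpolation=cv2.INTER_CUBIC)
    for u in range(b[0]//10*10+10,b[2],10): cv2.putText(c,str(u),(int((u-b[0]+.5)*s)-8,8),0,.3,(255,255,0)); cv2.line(c,(int((u-b[0]+.5)*s),10),(int((u-b[0]+.5)*s),14),(255,255,0))
    for v in range(b[1]//10*10+10,b[3],10): cv2.putText(c,str(v),(0,int((v-b[1]+.5)*s)+3),0,.3,(255,255,0)); cv2.line(c,(20,int((v-b[1]+.5)*s)),(24,int((v-b[1]+.5)*s)),(255,255,0))
    return c
a=cr(A['top'],(260,146,336,236),5.2,0); b=cr(A['scene'],(170,180,264,280),4.2,0)
h=max(a.shape[0],b.shape[0]); pad=lambda c:np.pad(c,((0,h-c.shape[0]),(0,0),(0,0)))
o=np.hstack([pad(a),pad(b)]); print(o.shape); 
o=np.clip(255*(o/255.)**1.6,0,255).astype(np.uint8); save('dock.png',o)
E
```

```text
(468, 790, 3)
```

View pics/dock.png

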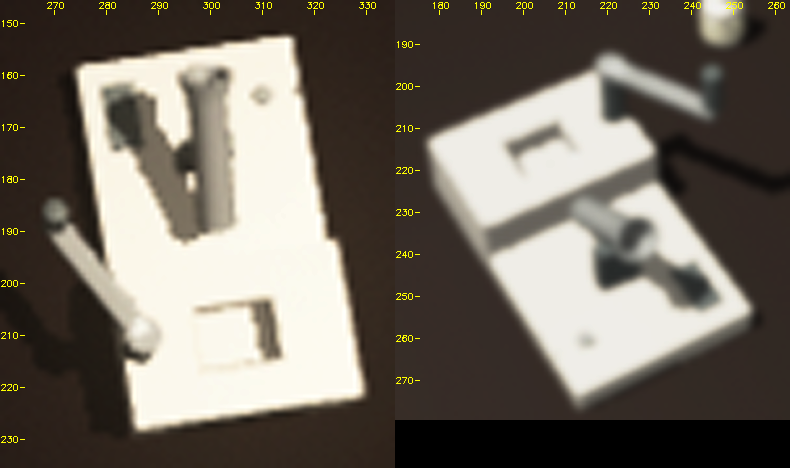

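Left panel (top view): deck corners at (274.3,158.2) and (315.7,152.6), pocket mouth from (296.8,204.5) to (313.5,214.3), knob at (270.1,186.1). Right panel (scene view): block corners at (177.4,213.3), (191.9,234.3) and (231.4,214.7), tube mouth at (227.4,236.6), knob at (245,196.6).

```bash
cat > fit.py <<'E'
from h import *
from scipy.optimize import least_squares
C={n:np.load(n+'_avg.npz') for n in('top','scene')}
def fit(obs,x0):
    def P3(p,X): c,s=np.cos(p[2]),np.sin(p[2]); return [p[0]+c*X[0]-s*X[1],p[1]+s*X[0]+c*X[1],X[2]]
    f=lambda p:np.concatenate([proj(C[n]['K'],C[n]['P'],P3(p,X))-uv for n,X,uv in obs])
    r=least_squares(f,x0,loss='soft_l1'); return r.x,f(r.x).reshape(-1,2)
E
python3 - <<'E'
from fit import *
t,s='top','scene'
o=[(t,(.11,.065,.02),(274.3,158.2)),(t,(.11,-.065,.02),(315.7,152.6)),(t,(-.01,-.065,.05),(324.7,191.7)),
(t,(-.038,.022,.05),(296.8,204.5)),(t,(-.038,-.022,.05),(311.8,202.8)),(t,(-.072,-.022,.05),(313.5,214.3)),(t,(-.072,.022,.05),(297.4,217.)),
(s,(-.1,-.065,.05),(177.4,213.3)),(s,(-.01,-.065,.05),(191.9,234.3)),(s,(-.01,.065,.05),(231.4,214.7)),(s,(.11,-.065,.02),(213.3,274.)),(s,(.11,.065,.02),(254.5,252.4)),
(s,(-.072,-.022,.05),(195.9,214.7)),(s,(-.072,.022,.05),(208.8,208.8)),(s,(-.038,.022,.05),(212.8,215.2)),(s,(.085,0,.098),(227.4,236.6))]
for sel in(o,[x for x in o if x[0]==t],[x for x in o if x[0]==s]):
    p,r=fit(sel,[.55,-.03,0.1]); print(p.round(4)); 
    if sel is o: print(r.round(1).tolist()); P=p
    c,q=np.cos(p[2]),np.sin(p[2]); w=lambda x,y:np.round([p[0]+c*x-q*y,p[1]+q*x+c*y],4); print('pocket',w(-.055,0),'pivot',w(-.055,.056),'rim',w(.085,0))
print('knob',onz(C[t]['K'],C[t]['P'],270.1,186.1,.135),onz(C[s]['K'],C[s]['P'],245,196.6,.135))
K,PP=C[t]['K'],C[t]['P']
for uv in((400.9,215.3),): print('cart top',onz(K,PP,*uv,.06))
print('tile',onz(K,PP,159.6,227.2,.008))
i=C[t]['i'];j=C[s]['i']
def cr(i,b,k):
    c=cv2.resize(i[b[1]:b[3],b[0]:b[2]].clip(0,255).astype(np.uint8),None,fx=k,fy=k,interpolation=cv2.INTER_CUBIC)
    for u in range(b[0]//10*10+10,b[2],10): x=int((u-b[0]+.5)*k); cv2.putText(c,str(u),(x-8,8),0,.3,(255,255,0)); cv2.line(c,(x,10),(x,14),(255,255,0))
    for v in range(b[1]//10*10+10,b[3],10): y=int((v-b[1]+.5)*k); cv2.putText(c,str(v),(0,y+3),0,.3,(255,255,0)); cv2.line(c,(20,y),(24,y),(255,255,0))
    return c
o=np.zeros((600,790,3),np.uint8)
for im,b,k,x,y in((i,(190,160,240,240),5,0,0),(i,(380,200,420,235),6,0,400),(j,(260,170,330,235),6,260,0),(j,(92,212,152,262),4,260,395)):
    q=cr(im,b,k)[:600-y]; o[y:y+q.shape[0],x:x+q.shape[1]]=q
save('gc.png',o)
E
```

```text
[ 0.5267 -0.0459  0.141 ]
[[-0.3, 2.6], [0.1, 1.9], [-0.7, -0.8], [-0.2, 0.0], [-0.4, -0.5], [-0.2, -0.7], [1.2, -1.2], [0.2, 0.4], [-0.7, 0.1], [0.5, 1.7], [-1.4, -2.5], [-1.0, -1.2], [-0.6, -0.5], [-0.0, -0.4], [1.4, 0.7], [0.4, 0.3]]
pocket [ 0.4722 -0.0536] pivot [0.4644 0.0018] rim [ 0.6108 -0.0339]
[ 0.5263 -0.0462  0.1296]
pocket [ 0.4718 -0.0533] pivot [0.4645 0.0022] rim [ 0.6106 -0.0352]
[ 0.527  -0.0454  0.1519]
pocket [ 0.4727 -0.0538] pivot [0.4642 0.0016] rim [ 0.6111 -0.0326]
knob [0.52609817 0.05061138 0.135     ] [0.525009   0.05087006 0.135     ]
cart top [ 0.449323   -0.33171704  0.06      ]
tile [0.42773379 0.38168007 0.008     ]
```

View pics/gc.png

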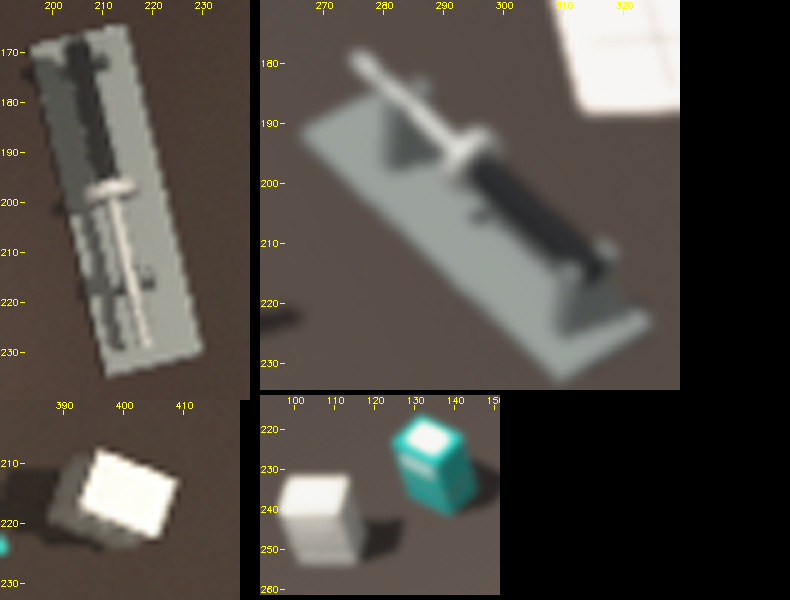

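The crop shows the gauge tip at top (218.9,229.1) and scene (275.3,178.7), and its collar at top (211.5,197.1). The cartridge's top-face corners run from (396,207.8) to (406.2,222.3). I'll fit all of these.

```bash
python3 - <<'E'
from fit import *
t,s='top','scene'
cart=[(t,(.015,.02,.06),(396,207.8)),(t,(.015,-.02,.06),(409,212.8)),(t,(-.015,-.02,.06),(406.2,222.3)),(t,(-.015,.02,.06),(392.8,216.5)),
(s,(.015,-.02,.06),(95.75,241.5)),(s,(.015,.02,.06),(112.25,241.25)),(s,(-.015,-.02,.06),(99,231.5)),(s,(-.015,.02,.06),(113.75,231.5))]
g=[(t,(-.143,0,.05),(218.9,229.1)),(t,(-.049,0,.05),(211.5,197.1)),(t,(.045,0,.058),(204.9,166.9)),(s,(-.143,0,.05),(275.3,178.7)),(s,(-.049,0,.05),(293.7,194.2)),(s,(.045,0,.055),(317,214.8))]
for n,o,x0 in(('cart',cart,[.45,-.33,-.3]),('gauge',g,[.5,.2,.2])):
    for sel in(o,[x for x in o if x[0]==t],[x for x in o if x[0]==s]):
        p,r=fit(sel,x0); print(n,p.round(4),r.round(1).tolist() if sel is o else '')
Z=lambda n,u,v,z:onz(C[n]['K'],C[n]['P'],u,v,z)[:2].round(4)
print('pocket',Z(t,304.9,209.65,.05),Z(s,204.35,214.95,.05))
print('rear corners',Z(t,274.3,158.2,.02),Z(s,254.5,252.4,.02),Z(t,315.7,152.6,.02),Z(s,213.3,274,.02))
print('block -10,-65',Z(t,324.7,191.7,.05),Z(s,191.9,234.3,.05),'-10,65',Z(s,231.4,214.7,.05),'-100,-65',Z(s,177.4,213.3,.05))
print('front bottoms z0/z.05',[Z(t,329.7,221.8,z) for z in(0,.05)],[Z(t,285.5,228.2,z) for z in(0,.05)])
print('rim',Z(s,227.4,236.6,.098))
E
```

```text
cart [ 0.4504 -0.3312 -0.3919] [[-0.1, -0.1], [-0.1, -0.1], [-0.7, -0.1], [-0.3, 0.7], [0.4, -0.5], [-1.1, -0.3], [-0.2, 0.9], [-0.3, 0.8]]
cart [ 0.4506 -0.3321 -0.3961] 
cart [ 0.45   -0.3303 -0.3776] 
gauge [0.5559 0.232  0.2258] [[-0.1, -0.2], [0.2, 0.9], [-0.4, 0.4], [0.2, 0.8], [1.0, 2.7], [-1.3, -0.3]]
gauge [0.557  0.2314 0.2198] 
gauge [0.552  0.2351 0.2421] 
pocket [ 0.4704 -0.0534] [ 0.4716 -0.0545]
rear corners [0.6345 0.0327] [0.6312 0.0349] [ 0.6507 -0.0946] [ 0.6535 -0.094 ]
block -10,-65 [ 0.5234 -0.1135] [ 0.5265 -0.1097] -10,65 [0.5011 0.018 ] -100,-65 [ 0.4352 -0.1243]
front bottoms z0/z.05 [array([ 0.4392, -0.1328]), array([ 0.4337, -0.125 ])] [array([0.4213, 0.0018]), array([0.4164, 0.0049])]
rim [ 0.6094 -0.0346]
```

Emit:
apply_moves([
  [80,3.17,-4.33,0,0,0,-0.085],
  [80,3.17,-4.33,0,0,0,-0.085],
  [80,3.17,-4.33,0,0,0,-0.085],
  [80,3.17,-4.33,0,0,0,-0.085],
  [80,3.17,-4.33,0,0,0,-0.085],
  [80,3.17,-4.33,0,0,0,-0.085],
  [80,3.17,-4.33,0,0,0,-0.085],
  [80,3.17,-4.33,0,0,0,-0.085],
  [80,3.17,-4.33,0,0,0,-0.085],
  [80,3.17,-4.33,0,0,0,-0.085],
])

```text
time_s: 1.7
ee_pos: [0.4295, 0.1282, 0.2308]
eef_rot: [3.141, 0.0, 2.043]
force: [0.9, 1.0, -0.2]
grip_width: 0.0642
grip_force: 0.0
```

Emit:
apply_moves([
  [80,0,-4.31,0,0,0,-0.085],
  [80,0,-4.31,0,0,0,-0.085],
  [80,0,-4.31,0,0,0,-0.085],
  [80,0,-4.31,0,0,0,-0.085],
  [80,0,-4.31,0,0,0,-0.085],
  [80,0,-4.31,0,0,0,-0.085],
  [80,0,-4.31,0,0,0,-0.085],
  [80,0,-4.31,0,0,0,-0.085],
  [80,0,-4.31,0,0,0,-0.085],
  [80,0,-4.31,0,0,0,-0.085],
])

```text
time_s: 2.7
ee_pos: [0.4283, -0.3027, 0.2306]
eef_rot: [3.141, 0.0, 1.193]
force: [1.3, 1.5, 0.5]
grip_width: 0.0643
grip_force: 0.0
```

Emit:
apply_moves([
  [80,2.2,-2.7,0,0,0,-0.01],
  [80,0,0,-4,0,0,0],
  [80,0,0,-4,0,0,0],
  [80,0,0,0,0,0,0],
  [80,0,0,0,0,0,0],
])

```text
time_s: 3.2
ee_pos: [0.4508, -0.3279, 0.1514]
eef_rot: [-3.141, -0.0, 1.187]
force: [1.0, -0.7, 1.7]
grip_width: 0.0644
grip_force: 0.0
```

Emit:
apply_moves([
  [80,0,-0.35,-3.5,0,0,0],
  [80,0,0,-3.5,0,0,0],
  [80,0,0,-2.5,0,0,0],
  [80,0,0,0,0,0,0],
  [255,0,0,0,0,0,0],
  [255,0,0,0,0,0,0],
  [255,0,0,0,0,0,0],
  [255,0,0,0,0,0,0],
  [255,0,0,0,0,0,0],
], grip_force=15)

```text
time_s: 4.1
ee_pos: [0.4509, -0.3315, 0.0561]
eef_rot: [3.141, 0.0, 1.187]
force: [-0.4, 0.8, 5.7]
grip_width: 0.0298
grip_force: 15.0
```

Emit:
apply_moves([
  [255,0,0,3,0,0,0],
  [255,0,0,4,0,0,0],
  [255,0.25,3.47,2,0,0,0.065],
  [255,0.25,3.47,0,0,0,0.065],
  [255,0.25,3.47,0,0,0,0.065],
  [255,0.25,3.47,0,0,0,0.065],
  [255,0.25,3.47,0,0,0,0.065],
  [255,0.25,3.47,0,0,0,0.065],
  [255,0.25,3.47,0,0,0,0.065],
  [255,0.25,3.47,0,0,0,0.065],
])

```text
time_s: 5.1
ee_pos: [0.4705, -0.0523, 0.1456]
eef_rot: [3.141, 0.0, 1.709]
force: [0.8, 0.5, 0.1]
grip_width: 0.03
grip_force: 15.0
```

Emit:
apply_moves([
  [255,0,0,-1,0,0,0],
  [255,0,0,0,0,0,0],
  [255,0,0,0,0,0,0],
  [255,0,0,0,0,0,0],
])

```text
time_s: 5.5
ee_pos: [0.4707, -0.0547, 0.1356]
eef_rot: [3.142, 0.0, 1.705]
force: [0.8, 0.5, -0.7]
grip_width: 0.03
grip_force: 15.0
```

```bash
cat > look.py <<'E'
from fit import *
def cr(i,b,k):
    c=cv2.resize(i[b[1]:b[3],b[0]:b[2]].clip(0,255).astype(np.uint8),None,fx=k,fy=k,interpolation=cv2.INTER_CUBIC)
    for u in range(b[0]//10*10+10,b[2],10): x=int((u-b[0]+.5)*k); cv2.putText(c,str(u),(x-8,8),0,.3,(255,255,0)); cv2.line(c,(x,10),(x,14),(255,255,0))
    for v in range(b[1]//10*10+10,b[3],10): y=int((v-b[1]+.5)*k); cv2.putText(c,str(v),(0,y+3),0,.3,(255,255,0)); cv2.line(c,(20,y),(24,y),(255,255,0))
    return c
def pair(name,bt,kt,bs,ks,gamma=1.):
    I=[np.mean([cam(n)[0].astype(float) for _ in range(4)],0) for n in('top','scene')]
    I=[255*(x/255)**gamma for x in I]
    a,b=cr(I[0],bt,kt),cr(I[1],bs,ks); h=max(len(a),len(b)); p=lambda c:np.pad(c,((0,h-len(c)),(0,0),(0,0)))
    o=np.hstack([p(a),p(b)]); print(o.shape); save(name,o); return I
E
python3 - <<'E'
from look import *
pair('above.png',(255,146,340,246),4.4,(165,160,255,260),4.6,1.4)
o=ctrl.get_obs(); print(o['ee_pos'].round(4),o['eef_rot'].round(3),o['force'])
E
```

```text
(460, 788, 3)
[ 0.4707 -0.0539  0.1355] [ 3.142 -0.     1.707] [ 0.42993656  0.53391098 -1.20947275]
```

View pics/above.png

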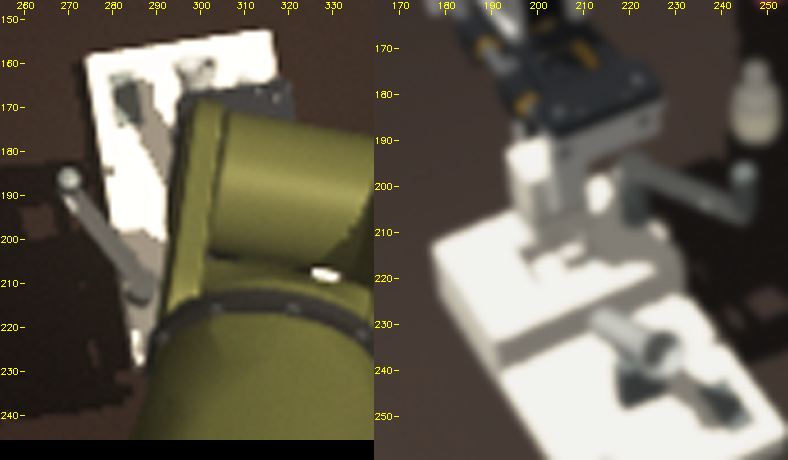

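The scene view shows the held cartridge over the pocket, with its left edge at (194,205) and the finger in front. The arm blocks the top view. I'll lower slowly and go by force.

Emit:
apply_moves([
  [255,0,0,-2.3,0,0,0],
  [255,0,0,-0.4,0,0,0],
  [255,0,0,-0.3,0,0,0],
  [255,0,0,-0.2,0,0,0],
  [255,0,0,0,0,0,0],
])

```text
time_s: 6.4
ee_pos: [0.4708, -0.0538, 0.1038]
eef_rot: [3.141, 0.0, 1.707]
force: [0.3, 0.3, -1.2]
grip_width: 0.0296
grip_force: 15.0
```

Emit:
apply_moves([
  [255,0,0,-0.3,0,0,0],
  [255,0,0,-0.3,0,0,0],
  [255,0,0,0,0,0,0],
])

```text
time_s: 6.7
ee_pos: [0.4705, -0.0537, 0.0971]
eef_rot: [-3.141, -0.0, 1.707]
force: [-0.0, -0.2, -1.4]
grip_width: 0.03
grip_force: 15.0
```

Emit:
apply_moves([
  [255,0,0,-0.4,0,0,0],
  [255,0,0,-0.4,0,0,0],
  [255,0,0,-0.2,0,0,0],
  [255,0,0,-0.2,0,0,0],
  [255,0,0,0,0,0,0],
])

```text
time_s: 7.2
ee_pos: [0.4706, -0.0538, 0.0856]
eef_rot: [-3.141, 0.0, 1.707]
force: [-3.0, 0.1, 4.8]
grip_width: 0.0301
grip_force: 15.0
```

Emit:
apply_moves([
  [110,0,0,0,0,0,0],
  [110,0,0,0,0,0,0],
  [110,0,0,0,0,0,0],
  [110,0,0,3,0,0,0],
  [110,0,0,3.5,0,0,0],
  [110,0,0,3.5,0,0,0],
  [110,1.83,3.49,0,0,0,0],
  [110,1.83,3.49,0,0,0,0],
  [110,1.83,3.49,0,0,0,0],
  [110,0,0,0,0,0,0],
], grip_force=10)

```text
time_s: 8.2
ee_pos: [0.5266, 0.0541, 0.1852]
eef_rot: [3.141, -0.0, 1.71]
force: [-0.1, -0.7, 0.1]
grip_width: 0.0535
grip_force: 0.0
```

```bash
python3 - <<'E'
from look import *
pair('rel.png',(255,146,340,246),4.4,(165,160,255,260),4.6,1.4)
o=ctrl.get_obs(); print(o['ee_pos'].round(4),o['eef_rot'].round(3),o['force'],o['grip_width'])
E
```

```text
(460, 788, 3)
[0.5254 0.0502 0.1856] [3.141 0.    1.706] [ 0.32671877  0.04700723 -0.39181394] 0.053559063267809855
```

View pics/rel.png

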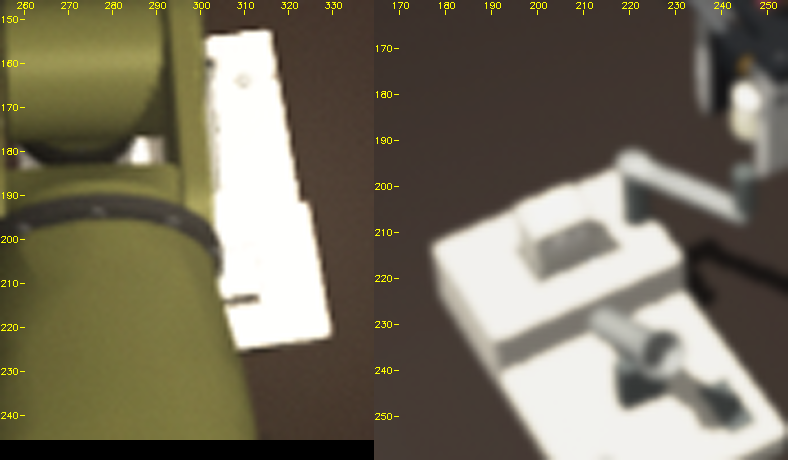

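The scene view shows the cartridge upright in the pocket around (208,208), with the knob at (244,198) below the gripper. I'll pinch the knob.

Emit:
apply_moves([
  [110,0,0,-3,0,0,0],
  [110,0,0,-2.4,0,0,0],
  [110,0,0,0,0,0,0],
  [255,0,0,0,0,0,0],
  [255,0,0,0,0,0,0],
  [255,0,0,0,0,0,0],
  [255,0,0,0,0,0,0],
  [255,0,0,0,0,0,0],
], grip_force=10)

```text
time_s: 9.4
ee_pos: [0.5257, 0.051, 0.1319]
eef_rot: [3.141, 0.0, 1.707]
force: [-0.6, -0.4, 0.1]
grip_width: 0.0169
grip_force: 0.0
```

```bash
python3 -c "
import numpy as np
a=np.linspace(.664,-1.44,15);p=8*np.c_[np.cos(a),np.sin(a)];print(np.diff(p,axis=0).round(2).tolist())"
```

```text
[[0.67, -1.0], [0.51, -1.09], [0.34, -1.15], [0.17, -1.19], [-0.01, -1.2], [-0.19, -1.19], [-0.37, -1.14], [-0.54, -1.07], [-0.69, -0.98], [-0.83, -0.87], [-0.95, -0.73], [-1.05, -0.58], [-1.13, -0.42], [-1.18, -0.25]]
```

Emit:
apply_moves([
  [255,0,0,0,0,0,0],
  [255,0,0,0,0,0,0],
])

```text
time_s: 9.6
ee_pos: [0.5256, 0.0509, 0.1317]
eef_rot: [3.141, 0.0, 1.707]
force: [-2.4, -0.8, 4.0]
grip_width: 0.0136
grip_force: 10.0
```

Emit:
apply_moves([
  [255,0.67,-1.0,0,0,0,0],
  [255,0.51,-1.09,0,0,0,0],
  [255,0.34,-1.15,0,0,0,0],
  [255,0.17,-1.19,0,0,0,0],
  [255,0,-1.2,0,0,0,0],
  [255,-0.19,-1.19,0,0,0,0],
  [255,-0.37,-1.14,0,0,0,0],
])

```text
time_s: 10.3
ee_pos: [0.5346, -0.029, 0.1302]
eef_rot: [-3.135, -0.003, 1.706]
force: [-18.3, 10.8, 4.3]
grip_width: 0.0138
grip_force: 10.0
```

Emit:
apply_moves([
  [255,-0.74,-0.97,0,0,0,0],
  [255,-0.69,-0.98,0,0,0,0],
  [255,-0.83,-0.87,0,0,0,0],
  [255,-0.95,-0.68,0,0,0,0],
  [255,-1.05,-0.53,0,0,0,0],
])

```text
time_s: 10.8
ee_pos: [0.4938, -0.0702, 0.1313]
eef_rot: [3.141, 0.001, 1.706]
force: [3.2, -1.8, -5.2]
grip_width: 0.0136
grip_force: 10.0
```

Emit:
apply_moves([
  [255,-1.0,-0.42,0,0,0,0],
  [255,-0.9,-0.2,0,0,0,0],
  [255,0,0,0,0,0,0],
  [255,0,0,0,0,0,0],
])

```text
time_s: 11.2
ee_pos: [0.4751, -0.0755, 0.1316]
eef_rot: [-3.141, 0.001, 1.707]
force: [0.4, -6.2, -5.1]
grip_width: 0.0138
grip_force: 10.0
```

Emit:
apply_moves([
  [255,-0.3,0,0,0,0,0],
  [255,-0.2,0,0,0,0,0],
  [255,0,0,0,0,0,0],
])

```text
time_s: 11.5
ee_pos: [0.4722, -0.0754, 0.1321]
eef_rot: [3.137, 0.002, 1.707]
force: [13.9, -5.1, -10.0]
grip_width: 0.0136
grip_force: 10.0
```

Emit:
apply_moves([
  [255,0.25,0,0,0,0,0],
  [100,0,0,0,0,0,0],
  [100,0,0,0,0,0,0],
  [100,0,0,0,0,0,0],
  [100,0,0,3,0,0,0],
  [100,0,0,3,0,0,0],
  [100,0.68,2.56,0,0,0,0.138],
  [100,0.68,2.56,0,0,0,0.138],
  [100,0.68,2.56,0,0,0,0.138],
  [100,0.68,2.56,0,0,0,0.138],
])

```text
time_s: 12.5
ee_pos: [0.5001, 0.0284, 0.1917]
eef_rot: [3.141, 0.0, 2.264]
force: [0.1, 0.2, 0.2]
grip_width: 0.0572
grip_force: 0.0
```

Emit:
apply_moves([
  [100,0.68,2.56,0,0,0,0.138],
  [100,0.68,2.56,0,0,0,0.138],
  [100,0.68,2.56,0,0,0,0.138],
  [100,0.68,2.56,0,0,0,0.138],
  [100,0.68,2.56,0,0,0,0.138],
  [100,0.68,2.56,0,0,0,0.138],
  [100,0.68,2.56,0,0,0,0.138],
  [100,0.68,2.56,0,0,0,0.138],
  [100,0,0,0,0,0,0],
  [100,0,0,0,0,0,0],
])

```text
time_s: 13.5
ee_pos: [0.5541, 0.2321, 0.1912]
eef_rot: [-3.141, -0.001, -2.922]
force: [0.3, -0.0, -0.1]
grip_width: 0.0573
grip_force: 0.0
```

```bash
python3 - <<'E'
from look import *
pair('lev.png',(190,146,330,246),2.8,(165,170,255,260),4.3,1.4)
o=ctrl.get_obs(); print(o['ee_pos'].round(4),o['eef_rot'].round(3),o['force'],o['grip_width'],o['qpos'].round(2))
E
```

```text
(387, 779, 3)
[0.5544 0.2317 0.1916] [-3.142  0.    -2.921] [-0.46634465  0.60993326 -0.3469175 ] 0.05736386853247892 [ 0.33  0.44  1.42 -0.    1.28 -1.46]
```

View pics/lev.png

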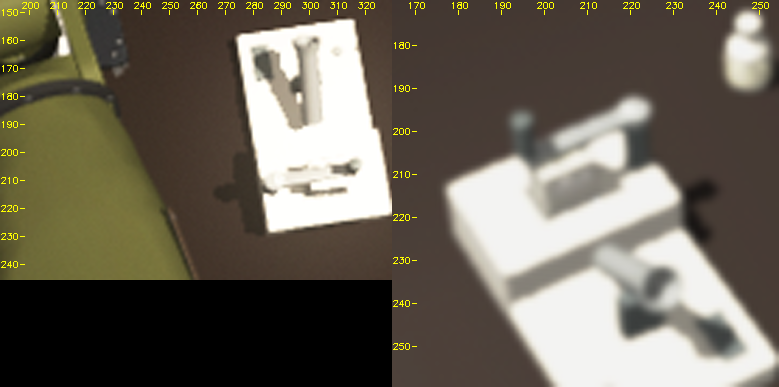

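The lever lies across the seated cartridge, from its pivot at scene (221,195) to the knob at (195,200). The gripper is over the gauge, so I'll descend and grip it.

Emit:
apply_moves([
  [100,0.2,0,-4.5,0,0,0],
  [100,0,0,-4.5,0,0,0],
  [100,0,0,-3,0,0,0],
  [100,0,0,-1.55,0,0,0],
  [100,0,0,0,0,0,0],
  [255,0,0,0,0,0,0],
  [255,0,0,0,0,0,0],
  [255,0,0,0,0,0,0],
  [255,0,0,0,0,0,0],
  [255,0,0,0,0,0,0],
], grip_force=40)

```text
time_s: 14.9
ee_pos: [0.5565, 0.2321, 0.0564]
eef_rot: [3.142, 0.001, -2.92]
force: [0.7, -0.0, -0.6]
grip_width: 0.0205
grip_force: 0.0
```

Emit:
apply_moves([
  [255,0,0,0,0,0,0],
  [255,0,0,0,0,0,0],
  [255,0,0,0,0,0,0],
])

```text
time_s: 15.2
ee_pos: [0.5564, 0.2321, 0.0562]
eef_rot: [3.141, 0.0, -2.92]
force: [-1.6, -0.6, 3.6]
grip_width: 0.0136
grip_force: 40.0
```

Emit:
apply_moves([
  [255,0,0,3,0,0,0],
  [255,0,0,4,0,0,0],
  [255,0,0,4,0,0,0],
  [255,0,0,4,0,0,0],
  [255,0,0,4.4,0,0,0],
  [255,2.32,-3.1,0,0,0,-0.027],
  [255,2.32,-3.1,0,0,0,-0.027],
  [255,2.32,-3.1,0,0,0,-0.028],
  [255,2.32,-3.1,0,0.0171,-0.121,0],
  [255,2.32,-3.1,0,0.0171,-0.121,0],
])

```text
time_s: 16.2
ee_pos: [0.6735, 0.0756, 0.2495]
eef_rot: [-3.141, 0.248, -3.003]
force: [1.6, -0.1, -1.1]
grip_width: 0.0134
grip_force: 40.0
```

Emit:
apply_moves([
  [255,2.32,-3.1,0,0.0171,-0.121,0],
  [255,2.32,-3.1,0,0.0171,-0.121,0],
  [255,2.32,-3.1,0,0.0171,-0.121,0],
  [255,0,0,0,0,0,0],
  [255,0,0,0,0,0,0],
  [255,0,0,0,0,0,0],
])

```text
time_s: 16.8
ee_pos: [0.7418, -0.015, 0.2501]
eef_rot: [3.141, 0.61, -3.002]
force: [-0.5, 0.3, -0.4]
grip_width: 0.0141
grip_force: 40.0
```

```bash
python3 - <<'E'
from h import *
from scipy.spatial.transform import Rotation as R
o=ctrl.get_obs(); Q=R.from_euler('xyz',o['eef_rot']).as_matrix()
print(o['ee_pos'].round(4),o['eef_rot'].round(3),o['force'],o['grip_width'],o['qpos'].round(2)); print(Q.round(3))
x=Q[:,0] # rod axis +-
Rd=R.from_euler('zy',[.14,-.6109]).as_matrix(); Rd=R.from_rotvec(np.array([-np.sin(.14),np.cos(.14),0])*-.6109)*R.from_euler('xyz',[np.pi,0,np.pi+.14])
print('rotvec needed',(Rd*R.from_matrix(Q).inv()).as_rotvec().round(3))
E
```

```text
[ 0.7418 -0.015   0.2501] [ 3.141  0.61  -3.002] [-0.52060883  0.26919698 -0.39132809] 0.014056199463652568 [-0.12  0.44  1.39  0.22  0.73 -1.95]
[[-0.812 -0.14   0.567]
 [-0.114  0.99   0.081]
 [-0.573  0.001 -0.82 ]]
rotvec needed [-0.001 -0.001 -0.   ]
```

Emit:
apply_moves([
  [255,0,0,-2.5,0,0,0],
  [255,0,0,-2.5,0,0,0],
  [255,0,0,0,0,0,0],
  [255,0,0,0,0,0,0],
])

```text
time_s: 17.2
ee_pos: [0.7422, -0.015, 0.2009]
eef_rot: [3.141, 0.611, -3.001]
force: [-0.2, -0.3, 0.5]
grip_width: 0.0139
grip_force: 40.0
```

```bash
python3 - <<'E'
from look import *
pair('ins.png',(270,120,345,220),4.5,(185,190,285,280),4.5,1.2)
o=ctrl.get_obs(); g=o['ee_pos']+.006*np.array([.567,.081,-.82]); u=np.array([.812,.114,.573])
print(o['ee_pos'].round(4))
for n in('top','scene'):
    print(n,'tip',proj(C[n]['K'],C[n]['P'],g-.143*u).round(1),'collar',proj(C[n]['K'],C[n]['P'],g-.053*u).round(1),'rim',proj(C[n]['K'],C[n]['P'],[.6092,-.0343,.098]).round(1))
E
```

```text
(450, 788, 3)
[ 0.7421 -0.016   0.2005]
top tip [298.1 151.8] collar [295.3 121.6] rim [298.6 159.9]
scene tip [231. 238.] collar [245.6 245.1] rim [227.5 236.5]
```

View pics/ins.png

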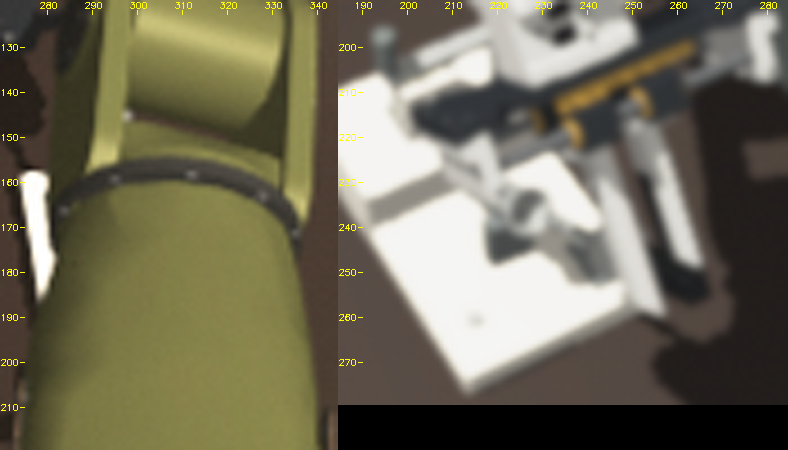

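In the scene view the rim is at about (227,236). The rod tip is predicted at (231,238) on the tube axis, and the fingers mostly hide it. I'll insert gently, watching force.

Emit:
apply_moves([
  [255,-0.81,-0.11,-0.67,0,0,0],
  [255,-0.81,-0.11,-0.57,0,0,0],
  [255,-0.81,-0.11,-0.57,0,0,0],
  [255,-0.81,-0.11,-0.57,0,0,0],
  [255,0,0,0,0,0,0],
])

```text
time_s: 18.1
ee_pos: [0.7085, -0.0205, 0.1752]
eef_rot: [3.14, 0.609, -3.003]
force: [0.3, -0.3, -0.6]
grip_width: 0.0137
grip_force: 40.0
```

Emit:
apply_moves([
  [255,-0.81,-0.11,-0.57,0,0,0],
  [255,-0.81,-0.11,-0.57,0,0,0],
  [255,-0.81,-0.11,-0.57,0,0,0],
  [255,0,0,0,0,0,0],
])

```text
time_s: 18.5
ee_pos: [0.684, -0.0238, 0.1579]
eef_rot: [3.14, 0.609, -3.003]
force: [-1.1, 0.5, -0.9]
grip_width: 0.0137
grip_force: 40.0
```

Emit:
apply_moves([
  [255,-0.81,-0.11,-0.57,0,0,0],
  [255,-0.81,-0.11,-0.57,0,0,0],
  [255,-0.81,-0.11,-0.57,0,0,0],
  [255,-0.65,-0.09,-0.46,0,0,0],
  [255,0,0,0,0,0,0],
])

```text
time_s: 19.0
ee_pos: [0.6535, -0.0279, 0.1365]
eef_rot: [3.14, 0.61, -3.003]
force: [-0.5, -0.1, -0.3]
grip_width: 0.0136
grip_force: 40.0
```

Emit:
apply_moves([
  [255,-0.24,-0.03,-0.17,0,0,0],
  [255,-0.24,-0.03,-0.17,0,0,0],
  [255,-0.16,-0.02,-0.11,0,0,0],
  [255,0,0,0,0,0,0],
])

```text
time_s: 19.4
ee_pos: [0.6491, -0.0287, 0.1341]
eef_rot: [-3.141, 0.615, -3.003]
force: [7.1, 2.1, 1.6]
grip_width: 0.014
grip_force: 40.0
```

Emit:
apply_moves([
  [255,-0.16,-0.02,-0.11,0,0,0],
  [255,0,0,0,0,0,0],
  [255,0,0,0,0,0,0],
  [255,0,0,0,0,0,0],
])

```text
time_s: 19.8
ee_pos: [0.6489, -0.0289, 0.1345]
eef_rot: [-3.14, 0.618, -3.002]
force: [16.1, 3.1, 1.7]
grip_width: 0.0137
grip_force: 40.0
```

Emit:
apply_moves([
  [255,0.81,0.11,0.57,0,0,0],
  [255,1.22,0.17,0.86,0,0,0],
  [255,1.22,0.17,0.86,0,0,0],
  [255,1.22,0.17,0.86,0,0,0],
  [255,1.22,0.17,0.86,0,0,0],
  [255,1.22,0.17,0.86,0,0,0],
  [255,1.22,0.17,0.86,0,0,0],
  [255,1.22,0.17,0.86,0,0,0],
  [255,1.22,0.17,0.86,0,0,0],
  [255,0,0,0,0,0,0],
])

```text
time_s: 20.8
ee_pos: [0.7532, -0.014, 0.2073]
eef_rot: [3.141, 0.613, -3.002]
force: [-0.5, -0.7, -2.3]
grip_width: 0.0139
grip_force: 40.0
```

Emit:
apply_moves([
  [255,0,0,2.5,0,0,0],
  [255,0,0,2,0,0,0],
  [255,-1.5,3.5,0,-0.0171,0.121,0],
  [255,-1.5,3.5,0,-0.0171,0.121,0],
  [255,-1.5,3.5,0,-0.0171,0.121,0],
  [255,-1.5,3.5,0,-0.0171,0.121,0],
  [255,-1.5,3.5,0,-0.0171,0.121,0],
  [255,-1.5,3.5,0,0,0,0],
  [255,-1.5,3.5,0,0,0,0],
  [255,0,0,0,0,0,0],
])

```text
time_s: 21.8
ee_pos: [0.6451, 0.2349, 0.2505]
eef_rot: [3.141, -0.001, -2.998]
force: [-0.1, -0.9, -1.4]
grip_width: 0.014
grip_force: 40.0
```

Emit:
apply_moves([
  [255,-1.9,4.1,0,0,0,0],
  [255,-1.9,4.1,0,0,0,0],
  [255,-1.9,4.1,0,0,0,0],
  [255,-1.9,4.1,0,0,0,0],
  [255,0,0,0,0,0,0],
  [255,0,0,-4.5,0,0,0],
  [255,0,0,-4.5,0,0,0],
  [255,0,0,-4.3,0,0,0],
  [255,0,0,0,0,0,0],
  [255,0,0,0,0,0,0],
])

```text
time_s: 22.8
ee_pos: [0.5717, 0.3943, 0.1193]
eef_rot: [3.142, -0.0, -3.003]
force: [0.8, 0.3, -0.6]
grip_width: 0.0137
grip_force: 40.0
```

```bash
python3 - <<'E'
from look import *
pair('fin.png',(110,100,340,250),1.7,(165,130,370,280),1.95,1.2)
o=ctrl.get_obs(); print(o['ee_pos'].round(4),o['eef_rot'].round(3),o['joint_vel'].round(3))
psi=o['eef_rot'][2]+np.pi; t=o['ee_pos']-[.143*np.cos(psi),.143*np.sin(psi),.006]; print('tip',t.round(3))
for n in('top','scene'): print(proj(C[n]['K'],C[n]['P'],t))
E
```

```text
(292, 791, 3)
[0.5714 0.395  0.1192] [ 3.141e+00  1.000e-03 -3.002e+00] [ 0.002  0.007  0.003 -0.001 -0.003 -0.001]
tip [0.43  0.375 0.113]
[154.44397882 222.68164899]
[328.3344098  152.91548853]
```

View pics/fin.png

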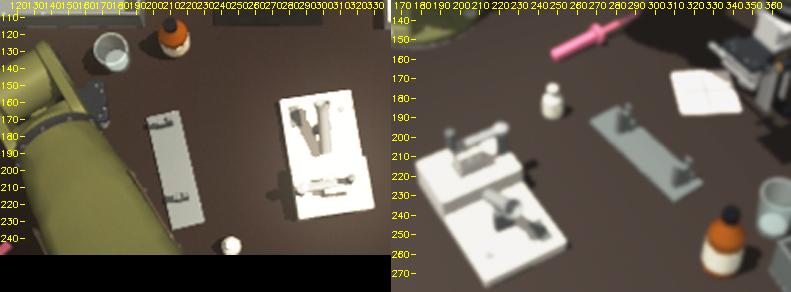

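The stand is empty, the lever is shut, and the bystanders haven't moved. I'll check numerically that the rod is level at its predicted image line (tip near scene (328,153)).

```bash
python3 - <<'E'
from fit import *
i,K,P=cam('scene'); g=cv2.cvtColor(i,cv2.COLOR_RGB2GRAY)
for s in(-.03,-.01,.01,.03,.05,.07,.09,.094):
    u,v=proj(K,P,[.43+s*.99,.375+s*.14,.113]).round().astype(int); print(s,(u,v),g[v-9:v+10,u])
E
```

```text
-0.03 (np.int64(322), np.int64(148)) [43 43 43 43 44 43 43 44 43 43 42 43 43 42 42 43 43 43 43]
-0.01 (np.int64(326), np.int64(151)) [43 44 43 44 44 44 43 42 44 45 51 53 49 45 44 44 43 43 43]
0.01 (np.int64(330), np.int64(155)) [ 43  43  44  44  50  81 131 171 180 158 118  75  51  44  43  42  43  44
  52]
0.03 (np.int64(334), np.int64(158)) [ 44  44  48  53  68 105 154 189 196 179 146 112 103  98  81  69  93 133
 161]
0.05 (np.int64(338), np.int64(162)) [ 76  74  71  75  97 125 142 150 156 164 171 170 158 145 138 136 138 149
 171]
0.07 (np.int64(343), np.int64(166)) [ 76  75  72  72  89 121 150 164 164 164 172 178 175 161 143 121  95  70
  58]
0.09 (np.int64(347), np.int64(170)) [102  88  74  78 101 131 154 163 162 169 182 183 167 138 101  67  53  62
  72]
0.094 (np.int64(348), np.int64(170)) [ 89  82  76  72  82 106 139 162 164 160 168 179 178 158 122  80  54  56
  68]
```

The rod is level and the tip is where predicted, within 1 px.

```bash
python3 -c "
from station import ctrl
print(ctrl.hand_in())"
```

```text
the job is handed in; nothing more can be done
None
```

I handed the job in at about 23 s of the 72 s. The cartridge is seated and the lever is shut over it. The rod went down the tube until it stopped firmly where the collar should meet the rim, though the fingers hid the contact. It is now held level, tip about 10 cm above the tile, with no bystander touched; no verdict was returned.

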